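Spring check on a mirror tilt mount

TASK

Do the spring check on the mirror tilt mount beside the microscope, one corner at a time and only by pressing with the fingertips: press the round pad down until its pointer is level with the black mark on its scale, keep it there for about a second and let it rise fully; then do the same with the square pad and its own mark, and finish clear of the mount. Do not push a pointer well past its mark, pull the plate up, shift the marks, or disturb the other things on the bench.

Things in the scene. Friction and masses are not known exactly. Their poses are not given: they have to be found in the camera images.
- mount: Mirror tilt mount, fixed to the bench. Origin: underside of the base, below the plate's centre. Base 200 x 200 x 10 mm, from -80 to +120 mm in its x and y. Above it a sprung 120 x 120 x 8 mm plate with a 76 mm mirror, mid-plane at height 70 mm. Round pad over (+50, -50) mm, pointer out to +x; square pad over (-50, +50), pointer out to +y. The corner at (+50, +50) is plain: pressing it moves both pointers.
- pivot (a point): centre of the steel ball on which the plate pivots, at (-50, -50, 70) mm in the mount's frame, in the plate's fixed corner.
- tilt_round (a joint): tilt of the plate at the round-pad corner, rad: 0 at rest, grows as the round pad is pressed (its pad sinks 100 mm x sin, its pointer tip 158 mm x sin). Stop at 0.26. Spring: 4 N m/rad, so about 7 N at the pad for 0.17 rad; springs back to 0 when let go.
- tilt_square (a joint): the same for the square-pad corner; the two tilts are independent when each pad is pressed at its middle.
- round_pad (a point): top of the round press pad (18 mm across, dark steel, slightly domed), 82.8 mm above the bench at rest and 100 mm from the pivot; moves with the plate.
- square_pad (a point): top middle of the square press pad (16 x 16 mm, dark steel, flat), 82.8 mm above the bench at rest and 100 mm from the pivot; moves with the plate.
- round_pointer (a point): tip of the round-pad corner's pointer (4 mm thick dark steel bar), 58 mm beyond the pad and 158 mm from the pivot, height 70 mm at rest.
- square_pointer (a point): tip of the square-pad corner's pointer, 58 mm beyond the pad and 158 mm from the pivot, height 70 mm at rest.
- round_mark (a point): the mark: end of the black tab (4 mm high) on the white scale post (6 x 22 mm, 82 mm tall) beside the round-pad corner's pointer. The pointer is on the mark when its tip is at this point's height. 12 to 28 mm below the pointer at rest; z axis vertical. The tab slides up or down if pushed (3 N of friction).
- square_mark (a point): the same on the square-pad corner's scale, at its own height: the end of the tab just beyond the pointer tip.
- oil_bottle: Bystander, loose: small amber bottle with a black cap, 30 mm across, 65 mm tall. Origin: centre of its underside.
- slide_box: Bystander, loose: flat grey box with white lid for glass slides, 36 x 86 x 32 mm. Origin: centre of its underside.
- forceps: Bystander, loose: steel forceps lying flat, about 130 mm long, 4 mm thick. Origin: centre of its underside.
- specimen_jar: Bystander, loose: small clear jar with a white lid, 52 mm across, 60 mm tall. Origin: centre of its underside.
- petri_dish: Bystander, loose: flat clear dish, 94 mm across, 16 mm high. Origin: centre of its underside.
- atlas: Bystander, loose: thick blue book lying flat, 195 x 265 x 28 mm. Origin: centre of its underside.
- coverslip_box: Bystander, loose: small cardboard box, 55 x 55 x 30 mm. Origin: centre of its underside.

How it is judged (in metres and radians):
On the way, in this order (a step that is already met when the one before it is completed fails the run):
1. the round-pad corner's pointer is held level with its mark (within 3.5 mm, for half a second) while the square-pad corner stays up (z of round_pointer in the frame of round_mark between -0.0035 and 0.0035 m and value of joint tilt_square below 0.06 rad), for 0.5 s.
2. the round-pad corner has risen again, and the plate is level (value of joint tilt_round between -0.02 and 0.02 rad and value of joint tilt_square between -0.02 and 0.02 rad), for 0.2 s.
3. the square-pad corner's pointer is held level with its mark (within 3.5 mm, for half a second) while the round-pad corner stays up (z of square_pointer in the frame of square_mark between -0.0035 and 0.0035 m and value of joint tilt_round below 0.06 rad), for 0.5 s.
4. the square-pad corner has risen again, and the plate is level (all of step 2), for 0.2 s.
At the end, for the whole second after the job is handed in: The plate is back at rest on its springs (both tilts within 0.02 rad of 0 and still) and both marks are within 3 mm of where they were (all of step 4 and velocity of joint tilt_round between -0.05 and 0.05 rad/s and velocity of joint tilt_square between -0.05 and 0.05 rad/s and distance of each of round_mark, square_mark from where it was at the start of the episode below 0.003 m); the robot touches nothing.
It fails at once if the mount is touched with the arm or the gripper's body instead of the fingers (contact force between the arm and mount above 1 N).
It fails at once if a pointer is pushed more than 9 mm below its mark (z of round_pointer in the frame of round_mark below -0.009 m or z of square_pointer in the frame of square_mark below -0.009 m).
It fails at once if the plate is pulled up off its rest position (a tilt below -0.03 rad) (value of joint any of tilt_round, tilt_square below -0.03 rad).
It fails at once if a mark is shifted by more than 3 mm (distance of any of round_mark, square_mark from where it was at the start of the episode above 0.003 m).
It fails at once if another thing on the bench is moved or lifted by more than 15 mm (distance of any of oil_bottle, slide_box, forceps, specimen_jar, petri_dish, atlas, coverslip_box from where it was at the start of the episode above 0.015 m).
It also fails if it takes over 48 s, if anything falls off the work surface, if the arm or the gripper's body presses on something with over 40 N, if the wrist force passes 120 N, or if a joint passes its speed limit or range.

ROBOT

A 6-joint arm with a two-finger parallel gripper is mounted at the origin on the work surface. World frame = base frame: x ahead of the robot, y to its left, z up, the work surface at z = 0. Lengths are in m, angles in degrees, forces in N, time in s.
With the tool pointing down it reaches from about 0.35 to 0.875 m from the base axis. Payload 15.5 kg.
Tool frame: the origin (TCP) lies on the centre line of the jaws, within the pads' length; the fingertips stand 8 mm ahead of it and the grasp point (between the pads) lies 11 mm behind it (finger_overhang is the z of the fingertips in the tool frame, in m); z points along the fingers, y is the line along which they close (so a half turn about z gives the same grasp; the last joint's range is limited). The gripper opens to 85 mm and grips with 20 to 120 N. Pads are 22 mm wide; open, the fingers measure 114 mm over their backs; the gripper's body (76 mm by 85 mm) begins 54 mm behind the grasp point. The pads swing forward as they close: fully open they stand 13 mm farther back than shut.
Start: joints at [65.289, 28.281, 77.091, -0, 74.628, -5.472], TCP at [0.206, 0.59, 0.21] pointing down, gripper open.
Joint ranges: [-166.48, 166.48], [-47.26, 123.95], [12.59, 153.08], [-70.14, 250.14], [6.76, 159.57], [-176.63, 176.63]. Speed limits (degrees/s): [108.29, 108.29, 147.25, 172.46, 172.46, 172.46].

INTERFACE

Orientations are given as [roll, pitch, yaw] about the fixed x, y, z axes, in that order (R = Rz(yaw) Ry(pitch) Rx(roll)).
In Python, from rig import observe, get_image, camera_params, close_job, cut_out, place_of, finger_overhang gives the robot as it stands.
- The arm moves only by the tool servo_tool, never from a script. Its argument "moves" is one flat list of numbers, 7 for each row, row after row: the shift along the world's x, y, z as a fraction of full scale, then the turn, a rotation vector about the world's x, y, z as a fraction of full scale, then the gripper command: -1 is fully open, 1 is shut, values between are in proportion. In form: [x, y, z, ax, ay, az, grip, x, y, z, ax, ay, az, grip, ...]. A call has 1 to 10 rows; each row shifts and turns the commanded pose from where the row before left it; what a row does not reach is not made up. Full scale, the value 1, is 0.3 m for a shift and pi/4 rad for a turn. A row lasts 1/8 s, in which the tool goes at most 62.5 mm and 10.7 degrees, less where a joint would pass 70% of its speed; a pose out of reach is approached as far as the arm can. A call with a number of a shift or a turn outside -1 to 1 is refused whole. A call with a gripper value outside its range is refused whole. The fingers move at their own pace and stop on an object; "force" is the grip in N (left out, the last holds). Time passes only in rows, so rows that do not move let the fingers close. It gives the time, the measured TCP pose, the force, the opening and the grip force at its end, in the units of the state.
- observe(): the state, without advancing time (a new reading comes with each control period).
- get_image(name): name is "scene" or "side" or "wrist"; returns the picture (480x640x3 uint8, red, green, blue); there is no depth.
- camera_params(name): a dict with "fx", "fy", "cx", "cy" (pixels), "pose" (4x4, takes a point from camera to world coordinates); the wrist camera has in their place "T_tool_cam" (4x4, takes a point from camera to tool coordinates, whose origin is the TCP and whose axes are the flange's). Camera axes: x right, y down, z forward; pixel columns grow to the right and rows downward; lengths in m; the calibration is good to about 2 mm. A picture is of the moment at which its call begins: read the wrist's pose just before it. camera_params takes no time and is no camera call.
- close_job(): hands the job in; it is judged then, once.
Trained networks look in the newest picture that a camera, given by its name, has taken for a name from the list of things; names that differ only in an ending like _2 or _b are one class to them, and where a whole thing is asked for, a point or a joint stands for the part that bears it (a point fixed in the world has none). Each returns a list of dicts, best first, with "score" (0 to 1); they miss things now and then, are a little off and sometimes report something else, mostly with a low value. They report only what shows in the picture. A call takes as long as a camera call.
- cut_out(target, camera): "pixels" (480x640 bool, what is visible of it) and "at" ([column, row] in pixels, amid what is visible of it).
- place_of(target, camera): "at" ([column, row] in pixels: a listed point, or the origin of a listed thing).
The state is a dict: "t": time; "joints": joint angles; "joint_vel": joint speeds; "joint_torque": joint torques, N m; "eef_pos": TCP position; "eef_rot": TCP orientation; "ft_force": force on the tool from outside, world axes, zero at the start; "torque": the same for the moment, N m; "finger_gap": opening from 0.0 (shut) to 1.0 (fully open); "gripper_force": force on a finger pad.
Only numpy, scipy, OpenCV 4.12 (cv2) and the standard library are available. Lean on these libraries where they do the work, as an engineer would, in place of code of your own. Each camera call takes 0.05 s, during which the arm holds its last target. There are 200 camera calls.

## Working session

There is one attempt and no reset: what is moved stays moved. The work goes in short steps, Python scripts to look and compute and a tool call to move; the robot and the scene stay as the last step left them, time stands still between calls to the robot, and variables do not carry over. Pictures are saved under pics/ and viewed, at most 10 in all, crops included, and the job is handed in when it is done.

Besides the shell and the picture viewer there is one more tool, called after "Emit:" by a JSON object that holds its "method" and its "body", one argument or row to a line. servo_tool: Moves the arm, as the interface text tells. Shift numbers are shares of 0.3 m and turn numbers shares of pi/4 rad, none past 1 either way. Its arguments: {"type":"object","properties":{"moves":{"type":"array"},"force":{"type":"number"}},"required":["moves"]}

```bash
mkdir -p pics
cat > h.py <<'E'
import numpy as np, cv2
from rig import *
def ray(cam,uv):
    p=camera_params(cam); T=np.array(p["pose"]); d=np.array([(uv[0]-p["cx"])/p["fx"],(uv[1]-p["cy"])/p["fy"],1])
    return T[:3,3],T[:3,:3]@d
def tri(a,b):
    A=[];B=[]
    for c,uv in (a,b):
        o,d=ray(c,uv);d=d/np.linalg.norm(d);P=np.eye(3)-np.outer(d,d);A.append(P);B.append(P@o)
    x=np.linalg.solve(sum(A),sum(B)); return x,[np.linalg.norm(P@x-b) for P,b in zip(A,B)]
def atz(c,uv,z):
    o,d=ray(c,uv);return o+d*(z-o[2])/d[2]
def save(cam,n):
    im=get_image(cam);cv2.imwrite(f"pics/{n}.png",im[:,:,::-1]);return im
E
python3 - <<'E'
from h import *
save("scene","s0");save("side","d0")
for c in("scene","side"):
    p=camera_params(c);print(c,p["fx"],np.round(p["pose"],3).tolist())
R={}
for n in["mount","pivot","round_pad","square_pad","round_pointer","square_pointer","round_mark","square_mark"]:
    for c in("scene","side"):
        r=place_of(n,c)
        if r: R[n,c]=r[0]["at"]; print(n,c,np.round(r[0]["at"],1),round(r[0]["score"],2))
    if (n,"scene") in R and (n,"side") in R:
        x,e=tri(("scene",R[n,"scene"]),("side",R[n,"side"]));print("   ",x.round(4),np.round(e,4))
print(observe()["t"],finger_overhang)
E
```

```text
scene 540.24776099784 [[-0.376, 0.694, -0.614, 1.271], [0.926, 0.295, -0.234, 0.301], [0.019, -0.657, -0.754, 0.977], [0.0, 0.0, 0.0, 1.0]]
side 493.91952097770366 [[0.973, -0.127, 0.193, 0.282], [-0.231, -0.521, 0.822, -1.039], [-0.004, -0.844, -0.536, 0.795], [0.0, 0.0, 0.0, 1.0]]
mount scene [266.  246.1] 0.55
mount side [333. 300.] 0.62
    [ 0.5464 -0.1076 -0.0036] [0.0019 0.0019]
pivot scene [263.5 203.7] 0.57
pivot side [313.6 287.8] 0.97
    [ 0.488  -0.139   0.0709] [0.0004 0.0004]
round_pad scene [232.  225.4] 0.81
round_pad side [356.1 286.8] 0.78
    [ 0.5836 -0.1695  0.0793] [0.0009 0.0009]
square_pad scene [295.4 219.3] 0.84
square_pad side [317.2 258.4] 0.66
    [ 0.5189 -0.0441  0.087 ] [0.0003 0.0003]
round_pointer scene [215.9 245.5] 0.69
round_pointer side [377.6 295.2] 0.72
    [ 0.6332 -0.1853  0.0568] [0.0014 0.0014]
square_pointer scene [315.4 236.5] 0.76
square_pointer side [320.7 251. ] 0.62
    [0.5393 0.011  0.072 ] [0.0029 0.0029]
round_mark scene [214.6 249.5] 0.46
round_mark side [323.4 250.7] 0.47
    [ 0.5936 -0.1306  0.1129] [0.0852 0.0852]
square_mark scene [215.4 243.3] 0.2
0.9 0.008
```

Run:
```python
import cv2
for n,(x,y,w,h) in {"s0":(170,150,200,150),"d0":(270,210,160,120)}.items():
    im=cv2.imread(f"pics/{n}.png");cv2.imwrite(f"pics/{n}c.png",cv2.resize(im[y:y+h,x:x+w],(800,600),interpolation=cv2.INTER_CUBIC))
```

```text
(no output)
```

View pics/s0.png

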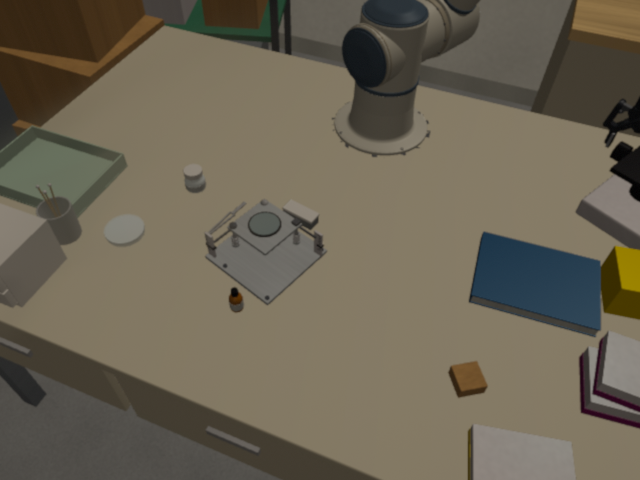

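View pics/s0c.png

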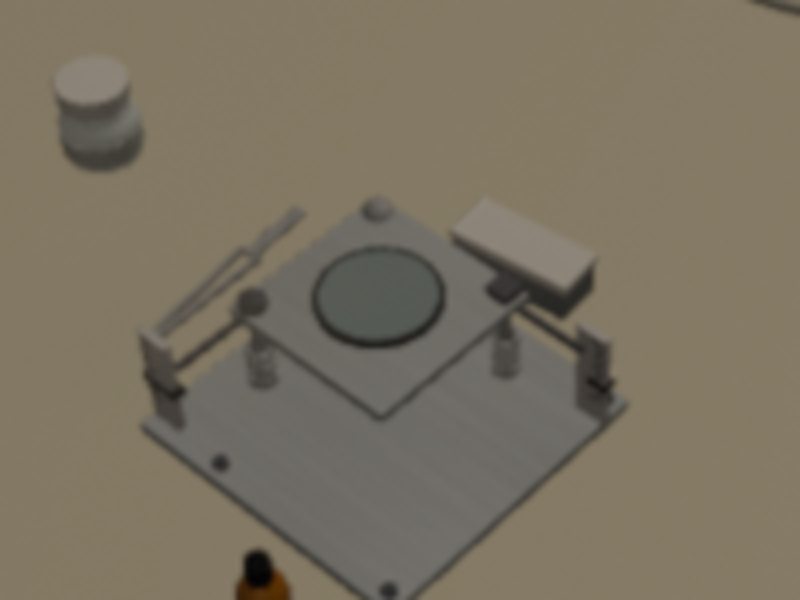

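View pics/d0c.png

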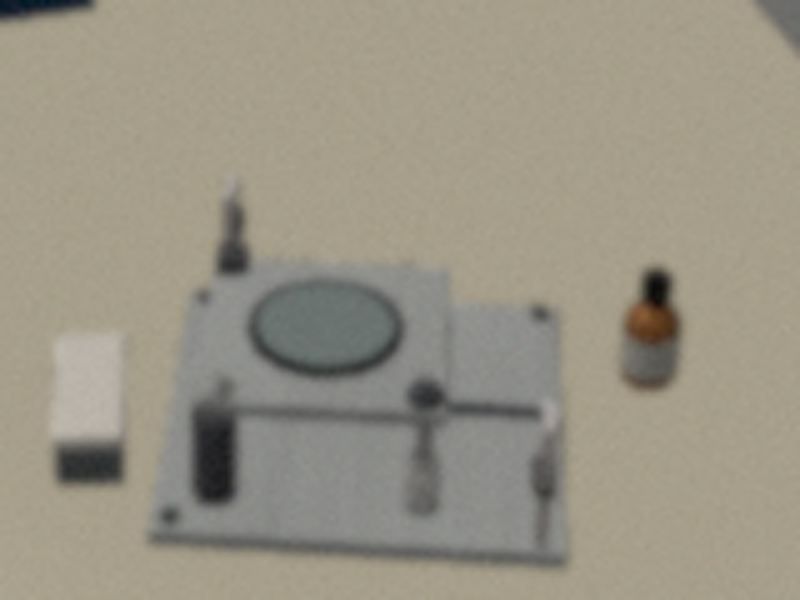

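The mount is at about (0.54, -0.11), yawed about -17°. In the full scene image the round pad is near (233,225) and the square pad near (296,222). The tabs are dark, at about (211,246) and (320,246). I'll move in for a wrist view.

Emit:
{"method": "servo_tool", "body": {
  "moves": [0.07,-0.144,0.03,0,0,0,1,0.07,-0.144,0.03,0,0,0,1,0.07,-0.144,0.03,0,0,0,1,0.07,-0.144,0.03,0,0,0,1,0.07,-0.144,0.03,0,0,0,1,0.07,-0.144,0.03,0,0,0,1,0.07,-0.144,0.03,0,0,0,1,0.07,-0.144,0.03,0,0,0,1],
  "force": 40
}}

```text
t: 1.9
eef_pos: [0.3745, 0.2431, 0.2826]
eef_rot: [180.0, 0.0, 160.8]
ft_force: [1.8, 0.9, 0.4]
finger_gap: -0.003
gripper_force: 0.0
```

Emit:
{"method": "servo_tool", "body": {
  "moves": [0.07,-0.144,0,0,0,0,1,0.07,-0.144,0,0,0,0,1,0.07,-0.144,0,0,0,0,1,0.07,-0.144,0,0,0,0,1,0.07,-0.144,0,0,0,0,1,0.07,-0.144,0,0,0,0,1,0.07,-0.144,0,0,0,0,1,0,0,0,0,0,0,1]
}}

```text
t: 2.9
eef_pos: [0.5221, -0.0606, 0.2818]
eef_rot: [-180.0, 0.0, 160.6]
ft_force: [1.0, -0.1, 0.3]
finger_gap: -0.002
gripper_force: 0.0
```

Run:
```python
from h import *
o=observe();print(o["t"],np.round(o["eef_pos"],4),np.round(o["eef_rot"],2),o["finger_gap"],np.round(o["ft_force"],2))
p=camera_params("wrist");print(p["fx"],p["cx"],p["cy"],np.round(p["T_tool_cam"],3).tolist())
save("wrist","w1")
for n in["mount","pivot","round_pad","square_pad","round_pointer","square_pointer","round_mark","square_mark"]:
    print(n,[(np.round(r["at"],1).tolist(),round(r["score"],2)) for r in place_of(n,"wrist")[:2]])
```

```text
2.9 [ 0.5221 -0.0606  0.2818] [-1.7998e+02  3.0000e-02  1.6058e+02] -0.0018294394216523972 [ 0.96 -0.06  0.27]
371.4685642778512 312.5527367717258 238.33574749943264 [[0.001, -0.947, -0.322, 0.083], [1.0, 0.001, 0.001, -0.002], [-0.001, -0.322, 0.947, -0.165], [0.0, 0.0, 0.0, 1.0]]
mount [([281.6, 218.5], 0.78), ([344.6, 332.5], 0.46)]
pivot [([228.8, 188.9], 0.73)]
round_pad [([234.6, 282.9], 0.84)]
square_pad [([327.2, 191.8], 0.63)]
round_pointer [([239.5, 321.4], 0.64)]
square_pointer [([380.2, 187.7], 0.93)]
round_mark [([240.8, 311.5], 0.63)]
square_mark [([380.6, 178.9], 0.61)]
```

View pics/w1.png

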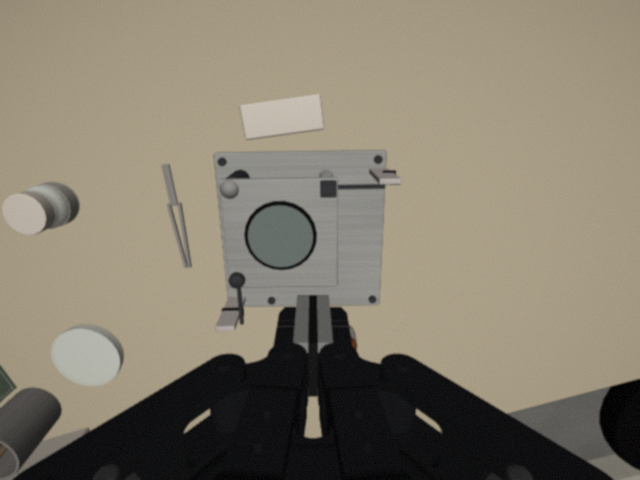

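```bash
cat >> h.py <<'E'
from scipy.spatial.transform import Rotation as Ro
from scipy.optimize import least_squares
def pose(c,o=None):
    p=camera_params(c)
    if c!="wrist": return p,np.array(p["pose"])
    T=np.eye(4);T[:3,:3]=Ro.from_euler("xyz",o["eef_rot"],degrees=True).as_matrix();T[:3,3]=o["eef_pos"];return p,T@np.array(p["T_tool_cam"])
def proj(c,X,o=None):
    p,T=pose(c,o);q=(np.asarray(X)-T[:3,3])@T[:3,:3]
    return np.array([p["fx"]*q[0]/q[2]+p["cx"],p["fy"]*q[1]/q[2]+p["cy"]])
def W(m,P): c,s=np.cos(m[2]),np.sin(m[2]);return np.array([m[0]+c*P[0]-s*P[1],m[1]+s*P[0]+c*P[1],P[2]])
E
python3 - <<'E'
from h import *
o=observe()
M={"pivot":(-.05,-.05,.07),"round_pad":(.05,-.05,.0828),"square_pad":(-.05,.05,.0828),"round_pointer":(.108,-.05,.07),"square_pointer":(-.05,.108,.07)}
obs={"wrist":{"pivot":(228.8,188.9),"round_pad":(234.6,282.9),"square_pad":(327.2,191.8),"round_pointer":(239.5,321.4),"square_pointer":(380.2,187.7)},
"scene":{"round_pad":(232,225.4),"square_pad":(295.8,220.5),"pivot":(263.5,203.7)},"side":{"pivot":(313.6,287.8),"round_pad":(356.1,286.8),"square_pad":(317.2,258.4)}}
def res(m): return np.concatenate([proj(c,W(m,M[n]),o)-uv for c in obs for n,uv in obs[c].items()])
r=least_squares(res,[.54,-.11,-.3],loss="soft_l1");m=r.x;print(m[:2].round(4),np.degrees(m[2]).round(2));print(res(m).reshape(-1,2).round(1).tolist())
print("pads",W(m,M["round_pad"]).round(4),W(m,M["square_pad"]).round(4))
for nm,P in(("r",(.108,-.05)),("s",(-.05,.108))):
  for z in(.082,.07,.058,.05,.042,.01):
    X=W(m,(*P,z));print(nm,z,*[proj(c,X,o).round(1) for c in("scene","side","wrist")])
S=cv2.imread("pics/s0.png")
out=[]
for x,y in((198,222),(304,222)):
    out.append(cv2.resize(S[y:y+40,x:x+27],(400,592),interpolation=cv2.INTER_CUBIC))
cv2.imwrite("pics/tabs.png",np.hstack(out))
E
```

```text
[ 0.5487 -0.1061] -18.6
[[-0.1, 0.8], [-0.8, 0.5], [-0.7, -0.4], [0.3, 2.4], [2.3, 0.6], [0.9, -2.3], [0.3, -0.1], [1.2, -0.4], [-1.0, 0.2], [-1.0, -0.8], [-0.8, 1.1]]
pads [ 0.5802 -0.1695  0.0828] [ 0.5173 -0.0428  0.0828]
r 0.082 [213.5 238. ] [380.  287.6] [237.9 329.5]
r 0.07 [214.2 241.5] [379.7 291.6] [239.8 323.8]
r 0.058 [214.9 245.1] [379.4 295.6] [241.7 318.4]
r 0.05 [215.3 247.4] [379.1 298.3] [242.9 314.9]
r 0.042 [215.8 249.7] [378.9 300.9] [244.  311.6]
r 0.01 [217.5 258.6] [378.1 311.2] [248.2 299.2]
s 0.082 [315.6 233.4] [318.4 247.2] [384.6 190.7]
s 0.07 [315.5 237. ] [318.4 251. ] [382.5 188.3]
s 0.058 [315.4 240.5] [318.4 254.7] [380.5 186.1]
s 0.05 [315.4 242.8] [318.4 257.2] [379.2 184.7]
s 0.042 [315.4 245.1] [318.4 259.7] [377.9 183.4]
s 0.01 [315.2 254.1] [318.4 269.4] [373.4 178.4]
```

View pics/tabs.png

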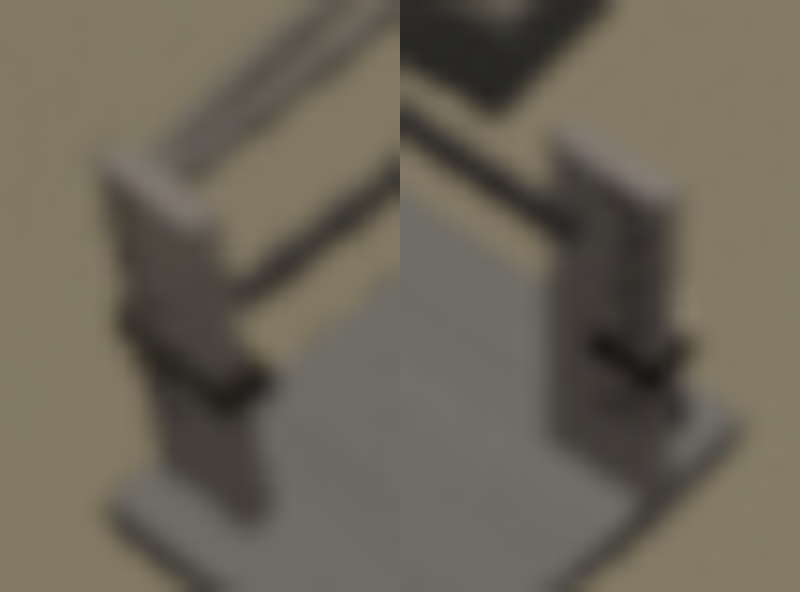

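The left crop shows the round tab ending at about scene (216,248). The right crop shows the square tab at about (322,246). The pixel scale there is too coarse for 3.5 mm, so I'll take two laterally offset wrist views at closer range.

Emit:
{"method": "servo_tool", "body": {
  "moves": [0.045,0.137,-0.09,0,0,0,1,0.045,0.137,-0.09,0,0,0,1,0.045,0.137,-0.09,0,0,0,1,0,0,0,0,0,0,1,0,0,0,0,0,0,1]
}}

```text
t: 3.98
eef_pos: [0.5614, 0.0654, 0.2013]
eef_rot: [-180.0, 0.0, 160.8]
ft_force: [-0.3, 0.4, 1.6]
finger_gap: -0.003
gripper_force: 0.0
```

Run:
```python
from h import *
import json
o=observe();json.dump({k:list(o[k]) for k in("eef_pos","eef_rot")},open("oA.json","w"));print(o["t"],o["eef_pos"]);save("wrist","wA")
```

```text
3.975 [0.56142846 0.06542199 0.20130575]
```

Emit:
{"method": "servo_tool", "body": {
  "moves": [-0.05,-0.15,0,0,0,0,1,-0.05,-0.15,0,0,0,0,1,-0.05,-0.15,0,0,0,0,1,-0.05,-0.15,0,0,0,0,1,-0.05,-0.15,0,0,0,0,1,-0.05,-0.15,0,0,0,0,1,-0.05,-0.15,0,0,0,0,1,0,0,0,0,0,0,1,0,0,0,0,0,0,1]
}}

```text
t: 5.15
eef_pos: [0.4562, -0.25, 0.2016]
eef_rot: [-180.0, 0.0, 160.7]
ft_force: [-0.4, -0.5, 0.4]
finger_gap: 0.001
gripper_force: 0.0
```

Run:
```python
from h import *
import json
o=observe();json.dump({k:list(o[k]) for k in("eef_pos","eef_rot")},open("oB.json","w"));print(o["t"],o["eef_pos"]);save("wrist","wB")
m=[.5487,-.1061,np.radians(-18.6)]
out=[]
for v in"AB":
    ov=json.load(open(f"o{v}.json"));im=cv2.imread(f"pics/w{v}.png");row=[]
    for P in((.108,-.05,.06),(-.05,.108,.06)):
        uv=proj("wrist",W(m,P),ov).astype(int);print(v,uv);x,y=np.clip(uv-[30,25],0,[580,430])
        print("origin",x,y);row.append(cv2.resize(im[y:y+50,x:x+60],(360,300),interpolation=cv2.INTER_CUBIC))
    out.append(np.hstack(row))
cv2.imwrite("pics/AB.png",np.vstack(out))
```

```text
5.15 [ 0.45617385 -0.24997236  0.20164367]
A [ 95 364]
origin 65 339
A [244 206]
origin 214 181
B [433 360]
origin 403 335
B [638 201]
origin 580 176
```

View pics/AB.png

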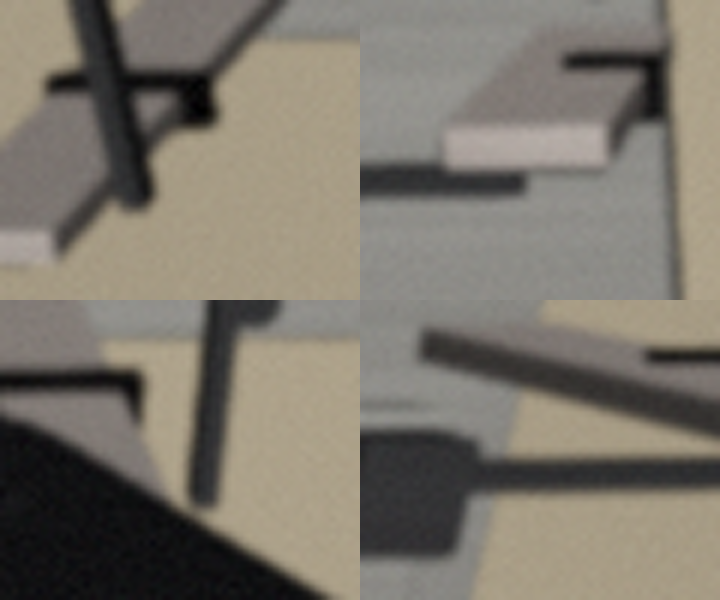

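View A shows the tabs clearly: the round tab's end is near wrist px (100,353) and the square tab's near (324,191). View B shows the round tab's end near (427,348), but the square tab is out of frame, so I'll take view C for it.

Emit:
{"method": "servo_tool", "body": {
  "moves": [0.045,0.13,0,0,0,0,1,0.045,0.13,0,0,0,0,1,0.045,0.13,0,0,0,0,1,0,0,0,0,0,0,1,0,0,0,0,0,0,1]
}}

```text
t: 5.82
eef_pos: [0.497, -0.1322, 0.2013]
eef_rot: [-180.0, 0.0, 160.9]
ft_force: [-0.5, -0.0, -1.4]
finger_gap: -0.001
gripper_force: 0.0
```

Run:
```python
from h import *
import json
o=observe();json.dump({k:list(o[k]) for k in("eef_pos","eef_rot")},open("oC.json","w"));print(o["t"],o["eef_pos"]);save("wrist","wC")
m=[.5487,-.1061,np.radians(-18.6)]
im=cv2.imread("pics/wC.png")
uv=proj("wrist",W(m,(-.05,.108,.06)),o).astype(int);x,y=uv-[40,30];print(x,y)
c=cv2.resize(im[y:y+60,x:x+80],(800,600),interpolation=cv2.INTER_CUBIC);cv2.imwrite("pics/C.png",c)
```

```text
5.825 [ 0.49700298 -0.13217797  0.2012696 ]
450 172
```

View pics/C.png

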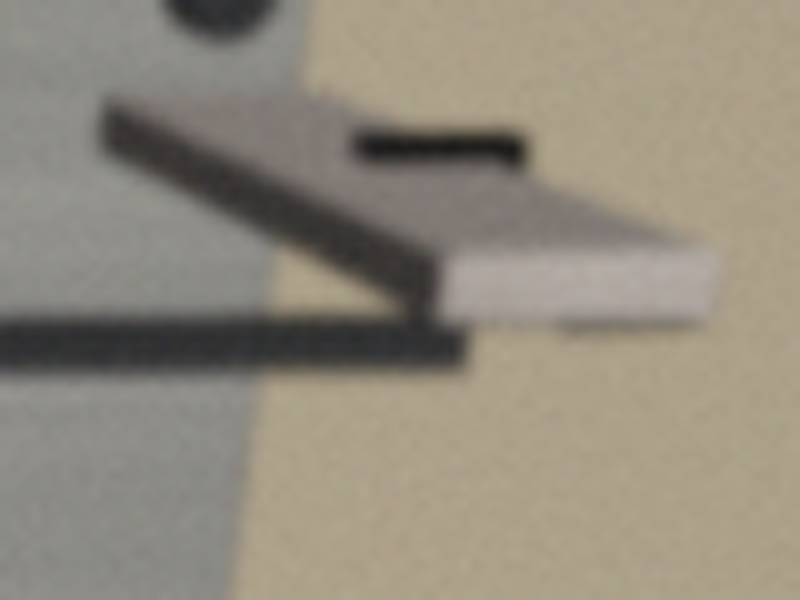

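Run:
```python
from h import *
import json
O={v:json.load(open(f"o{v}.json")) for v in"ABC"}
m=[.5487,-.1061,np.radians(-18.6)]
F={"r_tab":("AB",(100.6,352.6),(426.8,348.3)),"r_ptr":("AB",(87.8,373.5),(436.8,369.2)),
"s_tab":("AC",(265.3,191.2),(502.3,186.8)),"s_ptr":("AC",(241.5,211.5),(496.5,206.5)),"s_cap":("AC",(214+(445-360)/6,181+127/6),(450+44.5,172+25))}
for n,(v,a,b) in F.items():
    f=lambda X:np.concatenate([proj("wrist",X,O[v[0]])-np.array(a)+.45,proj("wrist",X,O[v[1]])-np.array(b)+.45])
    r=least_squares(f,W(m,(0,0,.06)));X=r.x;c,s=np.cos(m[2]),np.sin(m[2]);d=X[:2]-m[:2]
    print(n,X.round(4),"mount",np.round([c*d[0]+s*d[1],-s*d[0]+c*d[1]],4),r.fun.round(2))
```

```text
r_tab [ 0.6308 -0.1896  0.045 ] mount [ 0.1044 -0.0529] [-0.   -0.21  0.    0.21]
r_ptr [ 0.6351 -0.189   0.0724] mount [ 0.1083 -0.051 ] [-0.   -0.11  0.    0.11]
s_tab [0.5309 0.0302 0.044 ] mount [-0.0604  0.1235] [-0.   -0.08  0.    0.08]
s_ptr [0.5358 0.011  0.0721] mount [-0.0496  0.1069] [-0.   -0.25  0.    0.25]
s_cap [0.5236 0.0069 0.0823] mount [-0.0598  0.099 ] [-0.   -0.22  0.    0.22]
```

Tab mid-heights come out at about 0.045 m (round) and 0.044 m (square), so the pointers must drop about 25 mm and the pads sink about 16 mm. I'll move above the round pad.

Emit:
{"method": "servo_tool", "body": {
  "moves": [0.092,-0.041,-0.096,0,0,0,1,0.092,-0.041,-0.096,0,0,0,1,0.093,-0.042,-0.096,0,0,0,1,0,0,0,0,0,0,1,0,0,0,0,0,0,1]
}}

```text
t: 6.5
eef_pos: [0.5795, -0.1702, 0.1149]
eef_rot: [-180.0, -0.0, 160.7]
ft_force: [-0.9, -0.2, 0.7]
finger_gap: -0.004
gripper_force: 0.0
```

Run:
```python
from h import *
o=observe();print(o["t"],o["eef_pos"],o["ft_force"]);T=(.5802,-.1695)
print((np.array(T)-o["eef_pos"][:2])/.3,(.0997-o["eef_pos"][2])/.3)
```

```text
6.5 [ 0.5794596  -0.17023868  0.11492013] [-0.90540969 -0.17311416  0.7353619 ]
[0.00246799 0.00246225] -0.0507337518775236
```

Emit:
{"method": "servo_tool", "body": {
  "moves": [0.002,0.002,-0.03,0,0,0,1,0,0,-0.03,0,0,0,1,0,0,-0.025,0,0,0,1,0,0,-0.025,0,0,0,1,0,0,0,0,0,0,1,0,0,0,0,0,0,1]
}}

```text
t: 7.25
eef_pos: [0.5807, -0.1692, 0.0818]
eef_rot: [-180.0, 0.0, 160.8]
ft_force: [0.4, -0.0, 0.9]
finger_gap: -0.001
gripper_force: 0.0
```

Run:
```python
from h import *
o=observe();print(o["t"],np.round(o["eef_pos"],4),np.round(o["ft_force"],1))
save("scene","s2");save("wrist","w2")
for c in("scene","side","wrist"):
    if c=="side":get_image(c)
    print(c,[(n,np.round(r["at"],1).tolist(),round(r["score"],2)) for n in("round_pointer","round_mark") for r in place_of(n,c)[:1]])
m=[.5487,-.1061,np.radians(-18.6)];print(proj("wrist",W(m,(.108,-.05,.05)),o))
a=cv2.imread("pics/s2.png")[222:262,195:235];a=cv2.resize(a,(400,400),interpolation=cv2.INTER_CUBIC)
b=cv2.resize(cv2.imread("pics/w2.png"),(400,300));cv2.imwrite("pics/p2.png",np.hstack([a,np.vstack([b,b[:100]*0])]))
```

```text
7.25 [ 0.5807 -0.1692  0.0818] [ 0.4 -0.   0.9]
scene [('round_pointer', [214.1, 242.9], 0.93), ('round_mark', [126.8, 231.4], 0.58)]
side [('round_pointer', [377.6, 293.6], 0.81), ('round_mark', [313.9, 382.2], 0.29)]
wrist [('round_mark', [36.0, 404.5], 0.32)]
[315.02148968 349.50422548]
```

View pics/p2.png

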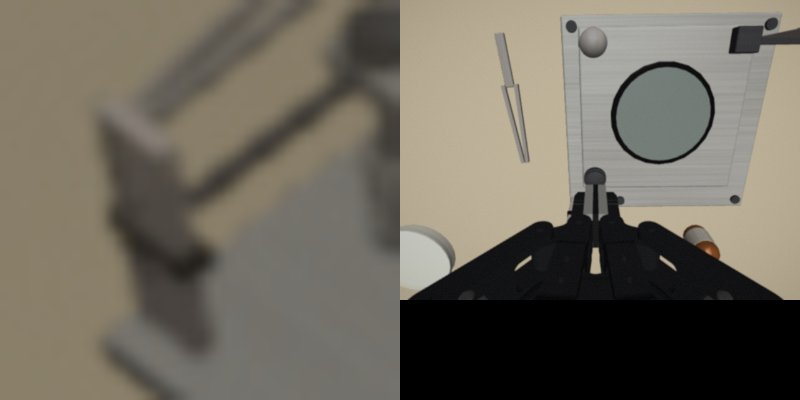

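The scene crop shows the round pointer still at its rest position, about (214,242), with the fingertips just at the pad. There is no contact yet, so I'll work out where the tips really are.

Run:
```python
from h import *
import rig
o=observe();print(rig.finger_overhang, o["finger_gap"],o["ft_force"])
p=camera_params("wrist");T=np.linalg.inv(np.array(p["T_tool_cam"]))
def pt(q):
    q=T@np.r_[q,1];return np.round([p["fx"]*q[0]/q[2]+p["cx"],p["fy"]*q[1]/q[2]+p["cy"]],1)
for z in(.008,0,-.005,-.01): print(z,[pt((x,0,z)).tolist() for x in(.011,0,-.011)])
m=[.5487,-.1061,np.radians(-18.6)]
for P in((.05,-.05,.0828),(.041,-.05,.0828),(.059,-.05,.0828)):print("pad",proj("wrist",W(m,P),o).round(1))
im=cv2.imread("pics/w2.png");print(place_of("round_pad","wrist")[:1])
g=cv2.cvtColor(im,cv2.COLOR_BGR2GRAY)
for x in(306,318):print(x,g[260:340:2,x].tolist())
a=cv2.resize(im[240:340,250:380],(780,600),interpolation=cv2.INTER_CUBIC);cv2.imwrite("pics/p3.png",a)
```

```text
0.008 -0.000516956953556726 [ 0.99322924 -0.983547    0.4859334 ]
0.008 [[315.3, 262.6], [315.3, 282.4], [315.2, 301.5]]
0 [[315.5, 268.9], [315.4, 289.4], [315.3, 309.2]]
-0.005 [[315.5, 273.2], [315.5, 294.1], [315.4, 314.3]]
-0.01 [[315.6, 277.7], [315.5, 299.1], [315.5, 319.7]]
pad [314.7 289.5]
pad [314.5 272.7]
pad [314.8 305.8]
[{'at': [313.5, 290.2], 'score': 0.93}]
306 [157, 160, 160, 159, 96, 40, 54, 44, 57, 65, 60, 61, 63, 63, 57, 58, 50, 63, 98, 104, 105, 104, 104, 103, 104, 106, 104, 104, 103, 107, 107, 105, 102, 106, 102, 102, 101, 102, 101, 102]
318 [157, 158, 158, 160, 116, 44, 51, 48, 55, 65, 65, 65, 60, 59, 59, 55, 52, 61, 96, 104, 101, 99, 102, 103, 98, 97, 98, 95, 95, 94, 93, 92, 94, 92, 92, 94, 92, 87, 90, 91]
```

View pics/p3.png

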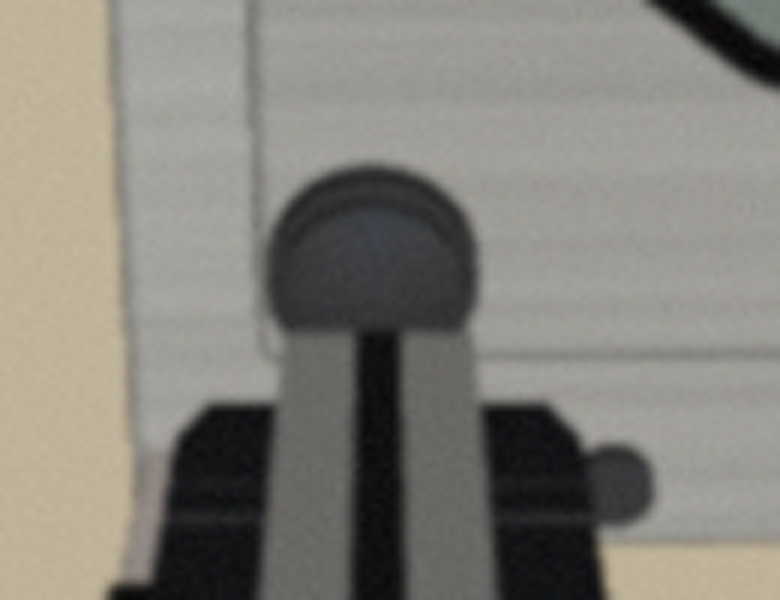

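The finger's near edge is at row 295 of this full-res crop, farther out than the nominal 8 mm overhang predicts. The tip seems to sit higher than calculated and is still above the pad, which is centred laterally. I'll step down in small increments and watch force and pointer.

Emit:
{"method": "servo_tool", "body": {
  "moves": [0,0,-0.02,0,0,0,1,0,0,0,0,0,0,1]
}}

```text
t: 8.0
eef_pos: [0.5803, -0.1691, 0.0751]
eef_rot: [180.0, -0.1, 160.8]
ft_force: [-0.1, 0.0, 1.1]
finger_gap: -0.0
gripper_force: 0.0
```

```bash
cat > look.py <<'E'
from h import *
import sys
w=sys.argv[1]
f=[];P=[];D=[]
for i in range(4):
    get_image("scene");f.append(observe()["ft_force"][2])
    r=place_of(w+"_pointer","scene");P.append(r[0]["at"] if r else [0,0]);f.append(observe()["ft_force"][2])
    get_image("side");r=place_of(w+"_pointer","side");D.append(r[0]["at"] if r else [0,0]);f.append(observe()["ft_force"][2])
o=observe();print(o["t"],np.round(o["eef_pos"],4),"F",np.round(np.mean(f),2),np.round(f,1),"ptr",np.round(np.median(P,0),1),np.round(np.median(D,0),1))
E
python3 look.py round
```

```text
8.8 [ 0.5807 -0.1692  0.0757] F -0.05 [-0.8  0.6  0.5 -0.4  0.1  0.3 -0.4 -0.   0.1 -0.4 -0.5  0.4] ptr [215.2 241.6] [376.  294.2]
```

Emit:
{"method": "servo_tool", "body": {
  "moves": [0,0,-0.02,0,0,0,1,0,0,0,0,0,0,1]
}}

```text
t: 9.05
eef_pos: [0.5803, -0.1691, 0.0691]
eef_rot: [180.0, -0.1, 160.8]
ft_force: [-0.3, -0.2, -0.4]
finger_gap: -0.005
gripper_force: 0.0
```

```bash
sed -i 's/range(4)/range(2)/' look.py; python3 look.py round
```

```text
9.45 [ 0.5807 -0.1692  0.0697] F -0.25 [-0.3  0.1 -0.2 -0.4  0.2 -0.9] ptr [215.4 242.1] [374.7 293. ]
```

Run:
```python
from h import *
a=save("scene","s4")[:,:,::-1];b=save("side","d4")[:,:,::-1];c=save("wrist","w4")[:,:,::-1]
m=[.5487,-.1061,np.radians(-18.6)];print(proj("side",W(m,(.05,-.05,.0828))),proj("scene",W(m,(.05,-.05,.0828))))
R=lambda i,x,y:cv2.resize(i[y:y+60,x:x+80],(400,300),interpolation=cv2.INTER_CUBIC)
cv2.imwrite("pics/p4.png",np.vstack([np.hstack([R(a,195,190),R(b,320,245)]),np.hstack([cv2.resize(c[230:350,230:390],(400,300)),R(b,320,300)*0])]))
```

```text
[355.08905703 285.96119172] [232.918129   223.07247895]
```

View pics/p4.png

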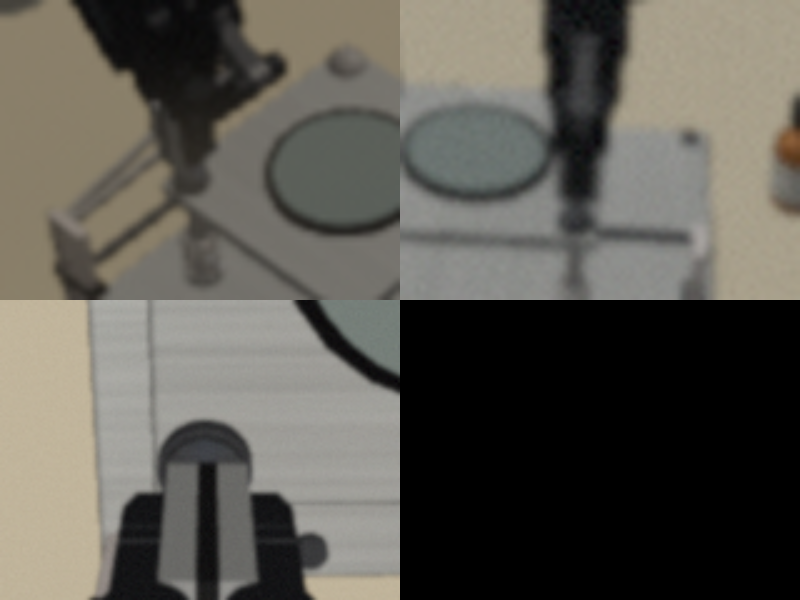

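The fingers are centred over the round pad but still slightly above it: in the side crop the finger bottom is at about row 285, and the pad top is at about row 287. So the effective tip is well behind the nominal one, and I'll use contact as the reference.

Emit:
{"method": "servo_tool", "body": {
  "moves": [0,0,-0.015,0,0,0,1,0,0,0,0,0,0,1]
}}

```text
t: 9.85
eef_pos: [0.5804, -0.1691, 0.0647]
eef_rot: [180.0, -0.0, 160.8]
ft_force: [0.2, -0.5, 0.9]
finger_gap: 0.0
gripper_force: 0.0
```

```bash
python3 look.py round
```

```text
10.25 [ 0.5807 -0.1692  0.0652] F -0.14 [ 0.2  0.4  0.  -1.   0.2 -0.6] ptr [214.2 243.2] [377.2 294.6]
```

Emit:
{"method": "servo_tool", "body": {
  "moves": [0,0,-0.017,0,0,0,1,0,0,0,0,0,0,1]
}}

```text
t: 10.5
eef_pos: [0.5805, -0.1691, 0.0596]
eef_rot: [180.0, -0.0, 160.8]
ft_force: [0.9, -0.1, 0.8]
finger_gap: 0.001
gripper_force: 0.3
```

```bash
python3 look.py round
```

```text
10.9 [ 0.5806 -0.1692  0.0601] F 0.72 [ 1.2  1.1  1.   0.9  0.3 -0.1] ptr [215.  242.2] [376.2 295. ]
```

Emit:
{"method": "servo_tool", "body": {
  "moves": [0,0,-0.017,0,0,0,1,0,0,0,0,0,0,1]
}}

```text
t: 11.15
eef_pos: [0.5808, -0.1693, 0.0547]
eef_rot: [-180.0, 0.0, 160.8]
ft_force: [1.3, -0.9, 2.3]
finger_gap: -0.002
gripper_force: 1.2
```

```bash
python3 look.py round
```

```text
11.55 [ 0.5808 -0.1693  0.0551] F 2.86 [2.5 2.5 3.7 2.5 3.3 2.6] ptr [214.6 242.8] [376.5 296.6]
```

Contact began at TCP z ≈ 0.0618 with a slope of 0.43 N/mm. The target is z ≈ 0.0467 with about 6.5 N. I'll go most of the way first.

Emit:
{"method": "servo_tool", "body": {
  "moves": [0,0,-0.02,0,0,0,1,0,0,0,0,0,0,1]
}}

```text
t: 11.8
eef_pos: [0.5808, -0.1693, 0.0486]
eef_rot: [-180.0, 0.0, 160.8]
ft_force: [1.6, -0.1, 5.2]
finger_gap: -0.003
gripper_force: 2.3
```

```bash
python3 look.py round
python3 - <<'E'
from h import *
for r in place_of("round_mark","scene")[:2]+place_of("round_mark","side")[:2]:print(np.round(r["at"],1),r["score"])
for f in("s0","s4"):
    pass
save("scene","s5")
for f in("s0","s5"):
    g=cv2.cvtColor(cv2.imread(f"pics/{f}.png"),cv2.COLOR_BGR2GRAY);print(f)
    for y in range(238,252):print(y,g[y,208:226].tolist())
E
```

```text
12.2 [ 0.5808 -0.1693  0.0491] F 4.94 [5.  5.1 4.5 5.1 4.6 5.4] ptr [215.6 246.3] [377.5 301.4]
[214.8 250.1] 0.5
[335.  301.9] 0.27
s0
238 [72, 73, 75, 78, 89, 108, 118, 113, 97, 80, 66, 65, 83, 102, 112, 120, 121, 121]
239 [71, 73, 72, 74, 83, 102, 111, 94, 72, 59, 66, 88, 109, 119, 120, 120, 120, 118]
240 [71, 71, 72, 71, 75, 85, 87, 71, 58, 65, 89, 111, 120, 121, 121, 116, 112, 113]
241 [69, 70, 70, 70, 70, 69, 63, 62, 75, 95, 111, 120, 121, 121, 117, 110, 108, 109]
242 [62, 67, 69, 70, 71, 71, 74, 88, 105, 115, 120, 121, 120, 119, 113, 108, 109, 108]
243 [61, 66, 68, 70, 71, 81, 97, 111, 120, 121, 120, 117, 115, 113, 110, 109, 108, 108]
244 [56, 65, 68, 68, 71, 80, 101, 118, 121, 121, 117, 112, 111, 109, 108, 108, 108, 109]
245 [46, 52, 61, 67, 69, 72, 86, 106, 118, 119, 113, 109, 110, 108, 108, 108, 108, 108]
246 [45, 41, 50, 60, 65, 64, 62, 76, 100, 112, 110, 109, 109, 108, 108, 107, 107, 107]
247 [55, 43, 43, 46, 53, 50, 42, 45, 76, 101, 108, 108, 108, 108, 108, 108, 108, 107]
248 [66, 55, 53, 43, 37, 35, 33, 48, 79, 102, 108, 108, 108, 108, 108, 108, 108, 108]
249 [78, 58, 5
[... 745 characters left out ...]
4, 113, 114, 114]
244 [59, 68, 72, 73, 75, 84, 107, 116, 98, 71, 55, 61, 84, 104, 112, 114, 114, 114]
245 [48, 56, 65, 70, 73, 76, 86, 89, 70, 55, 68, 89, 105, 112, 114, 114, 114, 114]
246 [47, 42, 52, 63, 69, 68, 63, 56, 56, 75, 97, 108, 113, 115, 114, 114, 113, 114]
247 [58, 45, 44, 48, 57, 53, 44, 42, 65, 95, 111, 113, 114, 114, 115, 114, 114, 113]
248 [70, 58, 55, 46, 39, 36, 35, 50, 82, 107, 114, 114, 114, 115, 114, 115, 114, 114]
249 [82, 62, 61, 57, 44, 38, 52, 80, 102, 111, 114, 115, 115, 115, 114, 114, 114, 114]
250 [89, 67, 65, 67, 61, 59, 67, 91, 109, 112, 112, 113, 115, 115, 114, 114, 114, 114]
251 [97, 72, 69, 69, 69, 68, 72, 93, 110, 112, 112, 112, 113, 115, 115, 114, 114, 114]
```

Emit:
{"method": "servo_tool", "body": {
  "moves": [0,0,-0.009,0,0,0,1,0,0,0,0,0,0,1,0,0,0,0,0,0,1,0,0,0,0,0,0,1,0,0,0,0,0,0,1,0,0,0,0,0,0,1]
}}

```text
t: 13.1
eef_pos: [0.5807, -0.1692, 0.0464]
eef_rot: [-180.0, 0.0, 160.8]
ft_force: [2.6, -0.8, 6.1]
finger_gap: 0.0
gripper_force: 2.8
```

```bash
python3 look.py round
python3 - <<'E'
from h import *
m=[.5487,-.1061,np.radians(-18.6)]
for P in((.1044,-.0529,.045),(.112,-.0529,.045),(.108,-.05,.045),(.108,-.05,.07)):print(proj("scene",W(m,P)).round(1))
save("scene","s6")
g=cv2.cvtColor(cv2.imread(f"pics/s6.png"),cv2.COLOR_BGR2GRAY)
for y in range(240,252):print(y,g[y,208:226].tolist())
E
```

```text
13.5 [ 0.5807 -0.1692  0.0464] F 5.79 [5.2 5.7 6.5 5.3 5.7 6.2] ptr [339.8 316.1] [376. 299.]
[215.9 247.2]
[213.4 249.2]
[215.6 248.8]
[214.2 241.5]
240 [74, 75, 75, 75, 81, 104, 125, 127, 127, 127, 127, 127, 126, 118, 98, 72, 61, 72]
241 [72, 74, 74, 75, 78, 101, 124, 127, 127, 127, 127, 126, 116, 94, 71, 61, 79, 99]
242 [66, 70, 73, 73, 77, 97, 119, 127, 127, 127, 125, 115, 91, 66, 60, 79, 102, 113]
243 [64, 70, 72, 73, 75, 91, 115, 126, 127, 122, 108, 88, 66, 63, 82, 103, 113, 114]
244 [59, 68, 72, 72, 75, 85, 108, 124, 121, 105, 80, 60, 61, 84, 104, 113, 115, 115]
245 [48, 55, 65, 71, 72, 76, 90, 103, 99, 78, 57, 62, 84, 105, 113, 114, 114, 114]
246 [46, 44, 52, 64, 68, 68, 65, 68, 67, 54, 59, 84, 104, 112, 114, 114, 113, 113]
247 [58, 46, 45, 48, 55, 54, 45, 44, 50, 60, 83, 104, 113, 114, 114, 114, 114, 113]
248 [70, 57, 55, 46, 39, 37, 35, 51, 71, 88, 105, 113, 114, 114, 114, 115, 114, 114]
249 [83, 61, 60, 57, 45, 38, 53, 79, 99, 108, 112, 114, 114, 115, 113, 114, 114, 114]
250 [90, 68, 66, 66, 61, 58, 67, 91, 109, 112, 112, 114, 115, 115, 114, 113, 114, 114]
251 [98, 72, 69, 69, 68, 68, 72, 93, 110, 112, 112, 112, 113, 114, 115, 114, 114, 114]
```

Force (5.8 N) and image both put the pointer drop at about 21 mm, and the mark is at about 24 mm. I'll lower by another 2.2 mm and hold.

Emit:
{"method": "servo_tool", "body": {
  "moves": [0,0,-0.0075,0,0,0,1,0,0,0,0,0,0,1,0,0,0,0,0,0,1,0,0,0,0,0,0,1,0,0,0,0,0,0,1,0,0,0,0,0,0,1,0,0,0,0,0,0,1,0,0,0,0,0,0,1]
}}

```text
t: 14.55
eef_pos: [0.5807, -0.1692, 0.0441]
eef_rot: [-180.0, 0.0, 160.8]
ft_force: [1.9, -0.6, 6.5]
finger_gap: 0.0
gripper_force: 3.2
```

```bash
python3 look.py round
python3 - <<'E'
from h import *
save("scene","s7")
g=cv2.cvtColor(cv2.imread(f"pics/s7.png"),cv2.COLOR_BGR2GRAY)
for y in range(242,252):print(y,g[y,208:226].tolist())
get_image("scene")
print([(np.round(r["at"],1),round(r["score"],2)) for r in place_of("square_pointer","scene")[:1]])
E
```

```text
14.95 [ 0.5807 -0.1692  0.0441] F 6.5 [6.1 7.3 6.5 6.1 7.  6.2] ptr [216.8 249. ] [375.5 304.1]
242 [67, 70, 73, 74, 77, 96, 119, 126, 127, 128, 127, 126, 115, 94, 71, 61, 79, 102]
243 [64, 70, 73, 73, 76, 91, 114, 126, 127, 128, 126, 116, 92, 67, 64, 83, 103, 113]
244 [58, 68, 72, 72, 74, 85, 109, 125, 127, 126, 115, 92, 66, 64, 84, 104, 113, 114]
245 [48, 56, 65, 71, 72, 76, 91, 112, 119, 108, 87, 64, 62, 84, 104, 112, 114, 114]
246 [46, 43, 52, 63, 69, 68, 66, 79, 90, 77, 59, 61, 84, 104, 113, 114, 113, 113]
247 [59, 46, 44, 49, 55, 54, 45, 50, 57, 54, 60, 83, 104, 113, 114, 114, 114, 113]
248 [70, 58, 55, 46, 40, 37, 35, 48, 55, 60, 84, 104, 113, 114, 115, 114, 115, 113]
249 [82, 62, 60, 57, 44, 38, 52, 77, 87, 89, 104, 113, 114, 114, 114, 114, 114, 114]
250 [90, 68, 65, 66, 61, 58, 68, 90, 105, 108, 111, 113, 114, 115, 114, 113, 114, 114]
251 [97, 72, 69, 69, 68, 68, 71, 93, 110, 112, 112, 112, 113, 115, 115, 114, 114, 114]
[(array([315.3, 236. ]), 0.77)]
```

The pointer tip in the scene is now at about (216,247.8), level with the tab end at about (214,247.8). I'll give it a last slight nudge and hold, then rise slowly.

Emit:
{"method": "servo_tool", "body": {
  "moves": [0,0,-0.004,0,0,0,1,0,0,0,0,0,0,1,0,0,0,0,0,0,1,0,0,0,0,0,0,1,0,0,0,0,0,0,1,0,0,0,0,0,0,1,0,0,0.005,0,0,0,1,0,0,0.01,0,0,0,1,0,0,0.01,0,0,0,1,0,0,0.01,0,0,0,1]
}}

```text
t: 16.35
eef_pos: [0.5804, -0.1691, 0.0534]
eef_rot: [180.0, -0.0, 160.8]
ft_force: [2.0, -0.2, 2.3]
finger_gap: -0.003
gripper_force: 1.2
```

Emit:
{"method": "servo_tool", "body": {
  "moves": [0,0,0.01,0,0,0,1,0,0,0.01,0,0,0,1,0,0,0.01,0,0,0,1,0,0,0.01,0,0,0,1,0,0,0.02,0,0,0,1,0,0,0.04,0,0,0,1,0,0,0.04,0,0,0,1,0,0,0,0,0,0,1]
}}

```text
t: 17.35
eef_pos: [0.5814, -0.1695, 0.0967]
eef_rot: [-180.0, 0.1, 160.8]
ft_force: [-0.5, 0.9, 1.0]
finger_gap: 0.004
gripper_force: 0.0
```

```bash
python3 look.py round
python3 - <<'E'
from h import *
o=observe();save("wrist","w8")
m=[.5487,-.1061,np.radians(-18.6)]
for n,P in(("square_pad",(-.05,.05,.0828)),("pivot",(-.05,-.05,.07)),("square_pointer",(-.05,.108,.07))):
    print(n,[np.round(r["at"],1) for r in place_of(n,"wrist")[:1]],proj("wrist",W(m,P),o).round(1))
T=W(m,(-.05,.05,0));print(T,(T-o["eef_pos"])/.3)
E
```

```text
17.75 [ 0.5805 -0.1692  0.095 ] F -0.25 [ 0.2 -0.  -0.4 -0.8  0.1 -0.6] ptr [213.  243.7] [378.6 293.8]
square_pad [array([539.2,  68.9])] [541.3  67.7]
pivot [array([310.3,  70.8])] [312.6  73.1]
square_pointer [] [649.2  69.4]
[ 0.51725954 -0.04276361  0.        ] [-0.21084326  0.42133267 -0.31681475]
```

The plate has risen. Next is the square pad.

Emit:
{"method": "servo_tool", "body": {
  "moves": [-0.0527,0.1053,0,0,0,0,1,-0.0527,0.1053,0,0,0,0,1,-0.0527,0.1053,0,0,0,0,1,-0.0527,0.1053,0,0,0,0,1,0,0,-0.03,0,0,0,1,0,0,-0.03,0,0,0,1,0,0,-0.03,0,0,0,1,0,0,0,0,0,0,1,0,0,0,0,0,0,1]
}}

```text
t: 19.08
eef_pos: [0.5176, -0.0432, 0.0683]
eef_rot: [-180.0, -0.0, 160.7]
ft_force: [0.2, -0.4, 0.1]
finger_gap: -0.0
gripper_force: 0.0
```

```bash
python3 look.py square
python3 - <<'E'
from h import *
o=observe();save("wrist","w9");T=(.51726,-.04276)
print((np.array(T)-o["eef_pos"][:2])/.3)
m=[.5487,-.1061,np.radians(-18.6)]
print([np.round(r["at"],1) for r in place_of("square_pad","wrist")[:1]],proj("wrist",W(m,(-.05,.05,.0828)),o).round(1))
for P in((-.06,.1235,.044),(-.05,.1235,.044),(-.05,.108,.044),(-.05,.108,.07),(-.05,.112,.044)):print(P,proj("scene",W(m,P)).round(1))
g=cv2.cvtColor(cv2.imread(f"pics/s0.png"),cv2.COLOR_BGR2GRAY)
for y in range(232,254):print(y,g[y,307:327].tolist())
E
```

```text
19.475 [ 0.5175 -0.0428  0.0685] F -0.19 [ 0.1 -0.3 -0.2 -0.1 -0.4 -0.2] ptr [312.6 235.4] [210.6 197. ]
[-0.00063402  0.00023138]
[array([309.9, 306.9])] [315.6 303.2]
(-0.06, 0.1235, 0.044) [323.5 245.5]
(-0.05, 0.1235, 0.044) [320.6 248. ]
(-0.05, 0.108, 0.044) [315.4 244.6]
(-0.05, 0.108, 0.07) [315.5 237. ]
(-0.05, 0.112, 0.044) [316.7 245.5]
232 [51, 62, 83, 102, 115, 120, 111, 89, 88, 105, 117, 122, 123, 123, 123, 123, 123, 123, 123, 122]
233 [75, 56, 54, 70, 91, 109, 107, 83, 68, 78, 96, 112, 122, 124, 123, 123, 123, 123, 123, 123]
234 [107, 90, 62, 48, 60, 81, 88, 75, 64, 64, 68, 82, 102, 117, 122, 120, 119, 122, 122, 123]
235 [120, 114, 98, 75, 55, 52, 59, 59, 60, 61, 60, 57, 69, 89, 99, 105, 115, 122, 123, 123]
236 [118, 121, 117, 108, 90, 62, 46, 45, 50, 57, 62, 58, 52, 62, 73, 91, 113, 122, 123, 123]
237 [112, 116, 120, 120, 114, 97, 73, 47, 44, 55, 62, 58, 51, 54, 64, 89, 113, 122, 123, 123]
238 [109, 110, 114, 118, 120, 116, 100, 72, 56, 60, 62, 57, 48, 50, 64, 89, 114, 122, 122, 122]
239 [108, 109, 109, 111, 116, 119, 109, 84, 65, 63, 62, 56, 50, 53, 66, 89, 114, 122,
[... 629 characters left out ...]
7, 46, 33, 28, 38, 41, 49, 87, 115, 122, 122]
247 [109, 109, 108, 108, 108, 106, 96, 73, 62, 61, 57, 51, 38, 25, 31, 62, 99, 119, 122, 123]
248 [110, 109, 109, 108, 108, 107, 95, 74, 64, 60, 55, 52, 45, 40, 44, 60, 92, 113, 119, 122]
249 [111, 110, 109, 109, 108, 107, 95, 73, 63, 60, 54, 50, 49, 51, 54, 54, 82, 107, 112, 116]
250 [111, 110, 110, 110, 109, 107, 96, 73, 64, 62, 60, 57, 55, 56, 60, 62, 86, 106, 105, 104]
251 [110, 110, 110, 111, 110, 108, 98, 79, 66, 63, 62, 62, 61, 61, 67, 82, 98, 102, 92, 92]
252 [109, 110, 110, 111, 110, 110, 106, 95, 82, 71, 63, 63, 62, 64, 72, 90, 99, 88, 82, 99]
253 [108, 108, 110, 109, 110, 110, 110, 107, 101, 90, 75, 66, 63, 64, 71, 81, 84, 80, 95, 115]
```

Scene pixels put the square tab's inner end at about (317.5,245.2), so its mark is about 25 mm down. I'll press to a check height first.

Emit:
{"method": "servo_tool", "body": {
  "moves": [0,0,-0.015,0,0,0,1,0,0,-0.015,0,0,0,1,0,0,-0.015,0,0,0,1,0,0,-0.015,0,0,0,1,0,0,0,0,0,0,1]
}}

```text
t: 20.2
eef_pos: [0.5175, -0.0427, 0.0501]
eef_rot: [180.0, -0.0, 160.8]
ft_force: [1.7, 3.8, 4.9]
finger_gap: 0.0
gripper_force: 2.5
```

```bash
cat > tip.py <<'E'
from h import *
import sys
save("scene",sys.argv[1]);g=cv2.cvtColor(cv2.imread(f"pics/{sys.argv[1]}.png"),cv2.COLOR_BGR2GRAY)
for y in range(236,250):print(y,g[y,307:327].tolist())
E
python3 look.py square;python3 tip.py s10
```

```text
20.6 [ 0.5175 -0.0428  0.0504] F 4.4 [5.3 4.5 4.1 4.1 4.5 4. ] ptr [314.2 240.4] [123.8  99.8]
236 [58, 75, 97, 115, 126, 127, 116, 90, 69, 67, 65, 60, 55, 64, 77, 96, 118, 127, 129, 128]
237 [68, 53, 65, 89, 113, 125, 116, 90, 69, 66, 66, 61, 53, 57, 67, 94, 120, 129, 128, 128]
238 [95, 71, 55, 60, 85, 107, 107, 87, 69, 66, 66, 59, 51, 54, 67, 93, 119, 128, 129, 129]
239 [109, 100, 83, 61, 57, 73, 81, 74, 67, 66, 64, 60, 52, 56, 69, 94, 119, 128, 128, 128]
240 [114, 112, 106, 87, 60, 51, 54, 59, 64, 66, 65, 60, 53, 55, 67, 95, 120, 128, 129, 129]
241 [115, 114, 113, 107, 91, 70, 54, 48, 57, 66, 63, 56, 51, 55, 68, 99, 124, 128, 128, 128]
242 [115, 114, 114, 113, 109, 100, 81, 54, 55, 66, 64, 58, 53, 57, 71, 104, 128, 129, 129, 128]
243 [113, 114, 115, 115, 114, 111, 97, 70, 62, 62, 61, 59, 53, 56, 69, 103, 127, 128, 128, 129]
244 [113, 113, 114, 114, 114, 113, 101, 76, 65, 56, 44, 48, 49, 54, 66, 84, 106, 121, 128, 129]
245 [113, 114, 113, 113, 114, 113, 102, 77, 66, 52, 30, 29, 41, 55, 60, 57, 82, 115, 127, 128]
246 [114, 114, 113, 113, 114, 113, 102, 78, 67, 60, 48, 36, 31, 40, 43, 52, 92, 121, 128, 128]
247 [114, 114, 114, 114, 113, 112, 101, 78, 67, 65, 61, 54, 41, 27, 34, 66, 104, 124, 128, 129]
248 [115, 115, 114, 114, 114, 112, 101, 78, 67, 63, 59, 55, 48, 43, 45, 63, 96, 118, 124, 128]
249 [116, 115, 115, 114, 114, 112, 101, 77, 66, 64, 58, 53, 51, 56, 57, 58, 87, 112, 117, 122]
```

Emit:
{"method": "servo_tool", "body": {
  "moves": [0,0,-0.01,0,0,0,1,0,0,-0.01,0,0,0,1,0,0,0,0,0,0,1,0,0,0,0,0,0,1]
}}

```text
t: 21.15
eef_pos: [0.5175, -0.0429, 0.0444]
eef_rot: [-180.0, 0.0, 160.8]
ft_force: [-0.0, 3.3, 6.9]
finger_gap: -0.0
gripper_force: 3.7
```

```bash
python3 look.py square;python3 tip.py s11
```

```text
21.55 [ 0.5175 -0.0429  0.0445] F 6.92 [7.5 6.4 7.2 7.  6.  7.5] ptr [314.2 241.8] [159.2 145.3]
236 [115, 126, 128, 128, 128, 127, 116, 90, 69, 67, 66, 60, 55, 64, 77, 96, 119, 127, 129, 128]
237 [90, 113, 124, 128, 129, 127, 117, 89, 68, 66, 65, 60, 53, 57, 68, 93, 119, 128, 129, 128]
238 [63, 85, 105, 119, 127, 128, 117, 90, 69, 65, 65, 60, 51, 54, 67, 94, 119, 127, 129, 128]
239 [62, 59, 74, 96, 116, 124, 116, 89, 69, 66, 65, 60, 52, 56, 69, 94, 119, 127, 128, 128]
240 [87, 62, 54, 68, 91, 108, 107, 83, 68, 67, 65, 60, 53, 56, 67, 94, 120, 127, 128, 129]
241 [107, 91, 69, 51, 64, 84, 90, 76, 67, 66, 64, 57, 50, 55, 68, 99, 124, 128, 128, 128]
242 [113, 108, 95, 71, 56, 61, 68, 68, 66, 67, 64, 59, 52, 57, 71, 103, 128, 128, 128, 128]
243 [113, 113, 110, 101, 81, 57, 54, 57, 61, 63, 60, 60, 53, 56, 70, 103, 127, 128, 128, 128]
244 [113, 112, 113, 113, 105, 85, 61, 51, 58, 55, 44, 48, 50, 55, 66, 83, 106, 120, 128, 128]
245 [114, 113, 113, 113, 113, 106, 88, 67, 62, 54, 31, 30, 41, 55, 60, 56, 81, 114, 127, 128]
246 [114, 114, 114, 112, 113, 112, 100, 77, 67, 60, 48, 36, 30, 40, 43, 53, 92, 121, 128, 129]
247 [114, 113, 113, 114, 113, 112, 100, 78, 67, 65, 62, 55, 42, 26, 33, 66, 103, 124, 127, 128]
248 [114, 114, 114, 114, 113, 112, 101, 78, 67, 63, 58, 55, 48, 43, 46, 64, 96, 118, 124, 127]
249 [116, 116, 115, 115, 114, 113, 101, 78, 67, 64, 58, 53, 52, 56, 57, 58, 87, 113, 117, 122]
```

The tip has dropped about 25 mm (6.9 N), and its line extends to the tab end. I'll hold, with a hair of ease-up to cover the uncertainty, then rise.

Emit:
{"method": "servo_tool", "body": {
  "moves": [0,0,0,0,0,0,1,0,0,0,0,0,0,1,0,0,0,0,0,0,1,0,0,0,0,0,0,1,0,0,0.004,0,0,0,1,0,0,0,0,0,0,1,0,0,0,0,0,0,1,0,0,0,0,0,0,1,0,0,0,0,0,0,1,0,0,0,0,0,0,1]
}}

```text
t: 22.85
eef_pos: [0.5175, -0.0429, 0.0456]
eef_rot: [180.0, 0.0, 160.8]
ft_force: [1.9, 3.9, 6.1]
finger_gap: 0.003
gripper_force: 3.5
```

Emit:
{"method": "servo_tool", "body": {
  "moves": [0,0,0.007,0,0,0,1,0,0,0.01,0,0,0,1,0,0,0.01,0,0,0,1,0,0,0.01,0,0,0,1,0,0,0.01,0,0,0,1,0,0,0.01,0,0,0,1,0,0,0.01,0,0,0,1,0,0,0.03,0,0,0,1,0,0,0.06,0,0,0,1,0,0,0.1,0,0,0,1]
}}

```text
t: 24.1
eef_pos: [0.5168, -0.0427, 0.1231]
eef_rot: [-180.0, -0.1, 160.8]
ft_force: [0.1, -0.6, 0.6]
finger_gap: -0.004
gripper_force: 0.0
```

Emit:
{"method": "servo_tool", "body": {
  "moves": [0,0,0.15,0,0,0,1,0,0,0.15,0,0,0,1,0,0,0.1,0,0,0,1,0,0,0,0,0,0,1,0,0,0,0,0,0,1,0,0,0,0,0,0,1,0,0,0,0,0,0,1]
}}

```text
t: 24.98
eef_pos: [0.5171, -0.0428, 0.2419]
eef_rot: [-180.0, -0.1, 160.8]
ft_force: [-0.6, -0.4, 0.6]
finger_gap: 0.001
gripper_force: 0.0
```

Run:
```python
from h import *
save("scene","end");a=cv2.imread("pics/s0.png",0).astype(float);b=cv2.imread("pics/end.png",0).astype(float)
for n,(x,y) in {"r":(206,232),"s":(304,230)}.items():
    p=a[y:y+24,x:x+24];q=b[y:y+24,x:x+24];print(n,cv2.phaseCorrelate(p-p.mean(),q-q.mean()),abs(q/q.mean()*p.mean()-p).max())
o=observe();print(o["t"],o["eef_pos"],close_job())
```

```text
r ((0.019291195051977184, -0.02417501775972397), 0.9898771741957789) 2.3887864256731817
s ((-0.008640375164954861, -0.05542367437691098), 0.9552907463184579) 2.2097095034139116
the job is handed in; nothing more can be done
25.025 [ 0.5171594  -0.0427881   0.24204746] None
```

I pressed the round pad and then the square pad to their marks (within about 1–2 mm by my camera and force estimates), held each for over a second and let it rise fully; pointers and marks look unchanged from the start, the arm is clear of the mount, and I handed the job in at 25 s, with no verdict returned.

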